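# Set the length stop: hold the lock button and slide to the end stop

### The job

Set the length stop of the cutting rail to its longest setting: press the red lock button on the blue carriage right down and, keeping it pressed all the way, push the carriage along the rail until it is fully against the yellow end stop. Then let go, so that the button pops back up and locks the carriage there, and move clear. Only press and push with the fingertips; pick nothing up, and leave the nut, tube and pliers where they are.

Things in the scene. Friction and masses are not known exactly. Their poses are not given: they have to be found in the camera images.
- stop_rail: The fixed slide rail: dark steel base plate 320 x 80 x 8 mm on the bench with a steel rail (top 24 mm above the bench) along its middle. Origin: centre of the base's underside, on the bench. Its x axis runs along the rail in the direction the carriage has to slide, towards the yellow end stop; z up. It stands in a different place and may point any way round.
- end_stop (a point): Centre of the near face (black rubber buffer) of the yellow end stop block (30 x 60 mm, top 50 mm above the bench), 98 mm along the rail's x axis from the rail's origin, 37 mm above the bench. The carriage's front face ends up against it.
- carriage (a joint): Position of the blue carriage along the rail in m: 0 = locked at the short setting (as it starts, about 120 mm of free rail before the stop), 0.120 = against the end stop. Carriage: 76 mm along the rail, 66 mm wide, top 49 mm above the bench, captive on the rail; it slides with a drag of about 2.5 N. Its lock tongue sits in one of six notches, 24 mm apart, the first at 0 and the last at 0.120, with about 2 mm of play each way; with the button up it will not move.
- lock_button (a joint): How far the red button is pressed, in m: 0 = up, 0.007 = fully down. Springy: 2 N to start it, about 5 N fully down. The lock is clear of the notches when it is pressed more than 4 mm; let go between notches it stays half down on a tooth and snaps up into the next notch.
- button_top (a point): Centre of the top of the red button (30 mm across, flat); it moves with the carriage and the button. 59 mm above the bench when up, 52 mm when fully down, on the rail's centre line; at the start at x = -64 mm in the rail's frame, at the end stop at x = +56 mm.
- thumb_plate (a point): Middle of the top edge of the rear face of the aluminium thumb plate, 71 mm above the bench: an upright plate (6 mm thick, 50 mm wide, 22 mm above the carriage's top) fixed on the carriage on the end-stop side of the button. Its rear face is 21 mm from the button's centre; a fingertip on the button can push the carriage along by it.
- flange_nut_mid (a point): Centre of a loose round steel nut lying flat, 52 mm across, 15 mm high; a bystander.
- tube_offcut_mid (a point): Centre of a loose piece of steel tube standing on end, 36 mm across, 55 mm high; a bystander.
- pliers_mid (a point): Middle of loose pliers with blue handles lying flat, about 185 mm long along its x axis, 55 mm wide, 17 mm high; a bystander.

How it is judged:
By the outcome, as a careful person would: the job done as asked, in the order asked, and still so for the second after the job is handed in, with the robot touching nothing.
It also fails if it takes over 35 s, if anything falls off the work surface, if the arm or the gripper's body presses on something with over 40 N, if the wrist force passes 120 N, or if a joint passes its speed limit or range.

### The arm

A 7-joint arm with a two-finger parallel gripper is mounted at the origin on the work surface. World frame = base frame: x ahead of the robot, y to its left, z up, the work surface at z = 0. Lengths are in m, angles in rad, forces in N, time in s.
With the tool pointing down it reaches from about 0.4 to 0.9 m from the base axis. Payload 5.6 kg.
Tool frame: the origin (TCP) lies midway between the tips of the shut fingers; the grasp point (between the pads) lies 19 mm behind it; y points along the fingers, z is the direction in which the jaws open and shut, and the axes are right-handed (so a half turn about y gives the same grasp; the last joint's range is limited). The gripper opens to 92 mm and grips with 3 to 60 N. Pads are 20 mm wide; open, the fingers measure 128 mm over their backs; the gripper's body (75 mm by 189 mm) begins 69 mm behind the grasp point.
Start: joints at [1.101, 0.468, -0.012, 1.603, 0.006, 1.071, -0.056], TCP at [0.269, -0.592, 0.215] pointing down, gripper open.
Joint ranges: [-2.53, 2.53], [-0.31, 2.02], [-1.57, 1.55], [0.28, 2.44], [-1.29, 4.43], [0.15, 1.84], [-2.92, 2.92]. Speed limits (rad/s): [2.57, 2.57, 3.14, 3.14, 3.14, 3.14, 3.14].

### API

Orientations are given as a 3x3 rotation matrix whose columns are the frame's x, y, z axes.
In Python, from station import env, effector, solver, viewer, workorder, search_frame, tip_of gives the robot as it stands. Calls block until the motion is done:
- env.reach(position, orientation): joint-space move of the TCP to a pose.
- env.movel(position, frame=None, rate=0.15): straight line of the TCP; frame=None keeps the orientation; rate is the mean speed in m/s.
- env.goto_joints(angles): joint-space move.
- effector.release() and effector.grasp(squeeze=None): open the fingers fully, or close them until they stop; squeeze is the grip in N (None keeps the last).
- env.pause(seconds).
- solver.inverse_kinematics(position, orientation): joint angles nearest the present ones, or None.
- env.sense(): the state.
- viewer.read_camera(name): name is "scene" or "side" or "wrist"; returns (picture, depth): 420x560x3 uint8, red, green, blue; 420x560 float32, m along the optical axis (not along the pixel's ray), 0 where there is no reading.
- viewer.camera_info(name): a dict with "intrinsics" (3x3 intrinsics, pixels), "eye" and "rotation" of the camera in the world; the wrist camera has in their place "T_tool_cam" (4x4, takes a point from camera to tool coordinates, whose origin is the TCP and whose axes are the tool frame's). Camera axes: x right, y up, looking along -z (the intrinsics and any distortion apply to the point x, -y, -z); pixel columns grow to the right and rows downward; lengths in m; the calibration is good to about 2 mm. A picture is of the moment at which its call begins: read the wrist's pose just before it. camera_info takes no time and is no camera call.
A pose or a line that the arm cannot do raises env.PlanningError and nothing moves.
- workorder.finish_job(): hands the job in, once; it reports no verdict.
Trained networks look in the newest picture that a camera, given by its name, has taken for a name from the list of things; names that differ only in an ending like _2 or _b are one class to them, and where a whole thing is asked for, a point or a joint stands for the part that bears it (a point fixed in the world has none). Each returns a list of dicts, best first, with "score" (0 to 1); they miss things now and then, are a little off and sometimes report something else, mostly with a low value. They report only what shows in the picture. A call takes as long as a camera call.
- search_frame(camera, name): "at" ([x, y, z] in m, in world coordinates, good to about 4 mm: the middle of the surface that is visible of it).
- tip_of(camera, name): "at" ([x, y, z] in m, in world coordinates, good to about 4 mm: a listed point, or the origin of a listed thing).
The state is a dict: "t": time; "joint_positions": joint angles; "joint_velocities": joint speeds; "tau": joint torques, N m; "ee_pos": TCP position; "tcp_rot": TCP orientation; "wrist_force": force on the tool from outside, world axes, zero at the start; "moment": the same for the moment, N m; "gripper_width": finger opening in m.
Only numpy, scipy, OpenCV 4.12 (cv2) and the standard library are available. Lean on these libraries where they do the work, as an engineer would, in place of code of your own. Each camera call takes 0.05 s, during which the arm holds its last target.

## Working session

There is one attempt and no reset: what is moved stays moved. The work goes in short steps, each a Python script; the robot and the scene stay as the last script left them, time stands still between calls to the robot, and variables do not carry over. Pictures are saved under pics/ and viewed, and the job is handed in when it is done.

```bash
ls; mkdir -p pics; python3 - <<'E'
from station import env, effector, solver, viewer, workorder, search_frame, tip_of
import cv2, numpy as np
s=env.sense(); print(s['t'],s['ee_pos'],s['tcp_rot'],s['wrist_force'],s['gripper_width'])
for c in ('scene','side'):
    p,d=viewer.read_camera(c); cv2.imwrite(f'pics/{c}0.png',p[:,:,::-1])
    for n in ('stop_rail','end_stop','button_top','thumb_plate'):
        try: print(c,n,[(np.round(r['at'],4).tolist(),round(r['score'],2)) for r in tip_of(c,n)[:2]])
        except Exception as e: print(c,n,e)
    i=viewer.camera_info(c); print({k:np.round(v,4).tolist() if not isinstance(v,str) else v for k,v in i.items()})
print(env.sense()['t'])
E
```

```text
pics
0.0 [ 0.26877228 -0.59120591  0.2136444 ] [[-9.10319339e-01 -8.38483427e-04  4.13905784e-01]
 [-4.13906613e-01  1.53369656e-03 -9.10318056e-01]
 [ 1.28480726e-04 -9.99998472e-01 -1.74320747e-03]] [-0.19164075  0.10492264  0.11009046] 0.09221982864018946
scene stop_rail [([0.5713, -0.1008, -0.0005], 0.93), ([0.6067, -0.045, 0.0589], 0.32)]
scene end_stop [([0.5198, -0.1793, 0.0371], 0.75)]
scene button_top [([0.6123, -0.0444, 0.0619], 0.63)]
scene thumb_plate [([0.5937, -0.0646, 0.0706], 0.66), ([0.6398, -0.2011, 0.0081], 0.34)]
{'intrinsics': [[457.5771, 0.0, 273.7521], [0.0, 457.5771, 208.3972], [0.0, 0.0, 1.0]], 'eye': [1.0666, -0.1121, 0.5503], 'rotation': [[0.3691, -0.6353, 0.6784], [0.9294, 0.2534, -0.2684], [-0.0014, 0.7295, 0.684]]}
side stop_rail [([0.5723, -0.098, 0.0036], 0.68)]
side end_stop [([0.5183, -0.1819, 0.0322], 0.79)]
side button_top [([0.605, -0.0474, 0.0562], 0.54)]
side thumb_plate [([0.5931, -0.0641, 0.07], 0.62)]
{'intrinsics': [[415.0802, 0.0, 278.9358], [0.0, 415.0802, 207.6963], [0.0, 0.0, 1.0]], 'eye': [0.428, -0.3448, 0.5456], 'rotation': [[0.9399, 0.2508, -0.2316], [-0.3411, 0.7149, -0.6103], [0.0125, 0.6527, 0.7575]]}
0.5
```

View pics/scene0.png

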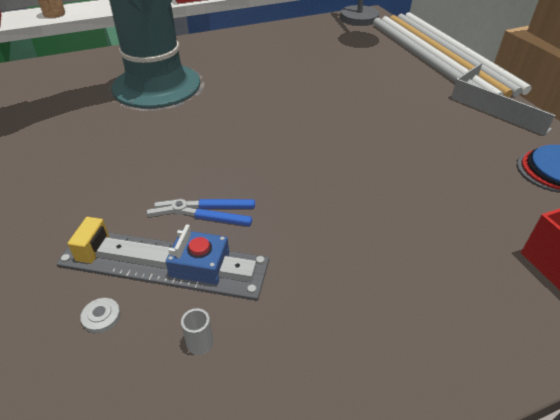

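View pics/side0.png

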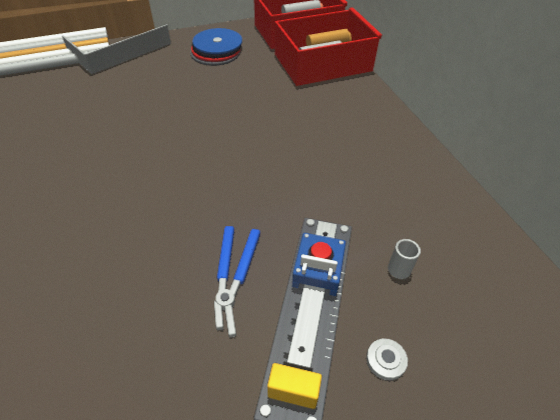

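The scene view shows the red button at about (200,246), the thumb plate at (182,240) and the yellow stop at (88,240). The side view shows the button at (321,251) and the stop at (294,385). The nut, tube and pliers are clear of the rail. Next I'll refine the rail line from colour and depth.

```bash
cat > h.py <<'E'
from station import env, effector, solver, viewer, workorder, search_frame, tip_of
import cv2, numpy as np
def cloud(c):
    p,d=viewer.read_camera(c); i=viewer.camera_info(c); K=i['intrinsics']
    v,u=np.mgrid[:420,:560]
    X=np.stack([(u-K[0,2])/K[0,0]*d,-(v-K[1,2])/K[1,1]*d,-d],-1)
    return p,d,X@np.array(i['rotation']).T+np.array(i['eye'])
def red(p,W,d):
    h=cv2.cvtColor(p,cv2.COLOR_RGB2HSV); m=((h[...,0]<8)|(h[...,0]>172))&(h[...,1]>150)&(h[...,2]>90)
    return m&(d>0)&(np.hypot(W[...,0]-.565,W[...,1]+.11)<.12)
def yel(p,W,d):
    h=cv2.cvtColor(p,cv2.COLOR_RGB2HSV); m=(h[...,0]>18)&(h[...,0]<32)&(h[...,1]>150)&(h[...,2]>80)
    return m&(d>0)&(np.hypot(W[...,0]-.565,W[...,1]+.11)<.2)
E
python3 - <<'E'
from h import *
for c in ('scene','side'):
    p,d,W=cloud(c)
    for n,m in (('red',red(p,W,d)),('yel',yel(p,W,d))):
        P=W[m]; zt=np.percentile(P[:,2],95); T=P[abs(P[:,2]-np.median(P[P[:,2]>zt-.006][:,2]))<.004]
        r=cv2.minAreaRect((T[:,:2]*1000).astype(np.float32))
        print(c,n,len(T),np.round(T.mean(0),4),'z95',round(zt,4),'rect',np.round(r[0],1),np.round(r[1],1),round(r[2],1))
    # base plate outline: points z 4..12 mm 
    m=(abs(W[...,2]-.008)<.003)&(d>0)&(np.hypot(W[...,0]-.571,W[...,1]+.1)<.19)
    hs=cv2.cvtColor(p,cv2.COLOR_RGB2HSV)
    P=W[m][:,:2]; r=cv2.minAreaRect((P*1000).astype(np.float32)); print(c,'plate',len(P),r)
E
```

```text
scene red 233 [ 0.61   -0.0486  0.0582] z95 0.0595 rect [609.9 -48.8] [27.6 27.6] 26.6
scene yel 109 [ 0.5271 -0.2028  0.0462] z95 0.0476 rect [ 519.1 -193.6] [23.8 63.2] 35.0
scene plate 4277 ((563.2539672851562, -95.50978088378906), (320.0366516113281, 300.0317687988281), 56.28318405151367)
side red 264 [ 0.6054 -0.0481  0.0607] z95 0.0621 rect [605.6 -46.6] [26.8 27.2] 66.4
side yel 1346 [ 0.5058 -0.201   0.0517] z95 0.0532 rect [ 506.3 -199.9] [31.3 58.7] 56.7
side plate 4635 ((582.20849609375, -95.77037048339844), (304.4958190917969, 325.1108703613281), 80.56936645507812)
```

```bash
cat >> h.py <<'E'
u=np.array([-.555,-.832]); u/=np.linalg.norm(u); u3=np.array([*u,0])
B=np.array([.607,-.0475])
R=np.array([u3,[0,0,-1],np.cross(u3,[0,0,-1])]).T
def P(s,z): return np.array([*(B+s*u),z])
E
python3 - <<'E'
from h import *
for s,z in ((.005,.12),(.005,.05),(.135,.05),(.135,.15)):
    print(solver.inverse_kinematics(P(s,z),R))
effector.grasp(10)
env.reach(P(.005,.12),R)
s=env.sense(); print(s['t'],s['ee_pos']-P(.005,.12),s['wrist_force'],s['gripper_width'])
for c in('wrist','side'):
    p,d=viewer.read_camera(c); cv2.imwrite(f'pics/{c}1.png',p[:,:,::-1])
i=viewer.camera_info('wrist'); print(i)
for n in('button_top','thumb_plate'):
    print(n,[(np.round(r['at'],4),r['score']) for r in tip_of('wrist',n)[:2]])
E
```

```text
[ 0.36937255  0.55544668 -0.45317085  1.76567706  0.30173942  0.88968133
 -0.80474627]
[ 0.34196298  0.64974608 -0.41841845  1.79933962  0.36140357  0.76870071
 -0.8519224 ]
[ 0.48078491  0.56407998 -0.31644291  1.9309918   0.26553221  0.68670014
 -0.58475079]
[ 0.51283629  0.41797881 -0.35103027  1.87547606  0.18222555  0.87919936
 -0.51538241]
4.2333 [ 3.48230287e-05 -1.71073538e-03  7.83102128e-05] [-0.00306651  0.07103725  0.84172292] 0.0002633387155204932
{'intrinsics': array([[317.05043426,   0.        , 281.57070322],
       [  0.        , 317.05043426, 213.93370091],
       [  0.        ,   0.        ,   1.        ]]), 'T_tool_cam': array([[-6.10810625e-04, -9.56469537e-01, -2.91831547e-01,
        -8.45865908e-02],
       [-7.46831519e-04,  2.91831956e-01, -9.56469316e-01,
        -1.69156553e-01],
       [ 9.99999535e-01, -3.66272623e-04, -8.92575657e-04,
        -7.29584210e-04],
       [ 0.00000000e+00,  0.00000000e+00,  0.00000000e+00,
         1.00000000e+00]])}
button_top [(array([ 0.6094, -0.0501,  0.0578]), 0.71)]
thumb_plate []
```

View pics/wrist1.png

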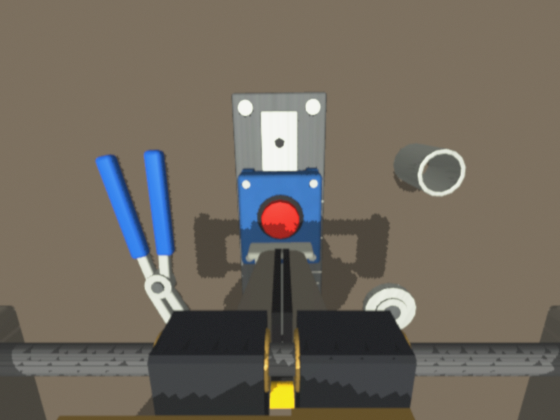

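View pics/side1.png

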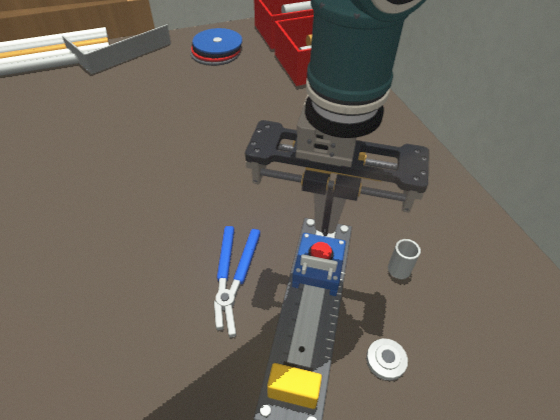

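The wrist view shows the button at about (280,219) and the carriage square and centred under the tool. Tip (282,250) lies on the same centre line as the button. I'll check the button centre against the known 59 mm plane, then press.

```bash
python3 - <<'E'
from h import *
s=env.sense(); p,d=viewer.read_camera('wrist'); i=viewer.camera_info('wrist'); K=i['intrinsics'];T=i['T_tool_cam']
h=cv2.cvtColor(p,cv2.COLOR_RGB2HSV); m=((h[...,0]<8)|(h[...,0]>172))&(h[...,1]>150)&(h[...,2]>170)
n,l,st,ce=cv2.connectedComponentsWithStats(m.astype(np.uint8)); k=1+np.argmax(st[1:,4]); print(st[k],ce[k])
x,y=ce[k]; r=T[:3,:3]@np.array([(x-K[0,2])/K[0,0],-(y-K[1,2])/K[1,1],-1.]); Rw=np.array(s['tcp_rot'])
o=Rw@T[:3,3]+s['ee_pos']; r=Rw@r
q=o+r*(.059-o[2])/r[2]; print('button',q,'rel along,lat',(q[:2]-B)@u,(q[:2]-B)@[-u[1],u[0]])
print(np.median(d[l==k]))
# descend to 75mm at s=.003
env.movel(P(.004,.064),R,rate=.1)
s=env.sense(); print(s['t'],s['ee_pos']-P(.004,.064),s['wrist_force'])
F0=np.array(s['wrist_force'])
z=.064
while z>.044:
    z-=.0015
    env.movel(P(.004,z),R,rate=.03)
    s=env.sense(); f=np.array(s['wrist_force'])-F0
    print(round(s['t'],2),round(z,4),np.round(s['ee_pos'][2],4),np.round(f,2))
    if f[2]>11: break
E
```

```text
[262 203  38  30 741] [281.37516869 216.19163293]
button [ 0.61066549 -0.04175626  0.059     ] rel along,lat -0.006812290954488149 -0.0001380749998064301
0.24236982
5.1917 [0.0003062  0.00017185 0.00010949] [-0.16465897 -0.28054495 -0.13872133]
5.44 0.0625 0.063 [-0.19  0.47  1.  ]
5.69 0.061 0.061 [0.06 0.16 0.92]
5.94 0.0595 0.0595 [1.16 1.29 0.48]
6.19 0.058 0.0581 [-0.16  0.37  2.04]
6.44 0.0565 0.0566 [-0.07  0.44  3.72]
6.69 0.055 0.055 [-0.37  0.34  3.32]
6.94 0.0535 0.0535 [-0.64  0.21  4.35]
7.19 0.052 0.0524 [-0.82  0.26  7.15]
7.44 0.0505 0.0523 [-3.82  0.47 17.44]
```

```bash
python3 - <<'E'
from h import *
z=.0505; s0=.004; F0=np.array([-.16,-.28,.5])
def rep(tag):
    s=env.sense(); f=np.array(s['wrist_force'])-F0; q=s['ee_pos'][:2]-B
    print(tag,round(s['t'],2),'s',round(q@u,4),'z',round(s['ee_pos'][2],4),'along',round(f[:2]@u,2),'lat',round(f[:2]@[-u[1],u[0]],2),'fz',round(f[2],2),flush=True)
    return f[:2]@u,f[2]
for k in (.010,.016,.030,.050,.075,.100,.115):
    env.movel(P(k,z),R,rate=.05); a,fz=rep(k)
    if fz<9: z-=.0005
    if a<-20: print('high');break
p,d=viewer.read_camera('side'); cv2.imwrite('pics/side2.png',p[:,:,::-1])
for c in('side',):
    print([(np.round(r['at'],4),r['score']) for r in tip_of('side','thumb_plate')[:1]])
E
```

```text
0.01 7.71 s 0.0085 z 0.0523 along -0.9 lat -2.33 fz 13.79
0.016 7.97 s 0.0143 z 0.0523 along -0.31 lat -2.78 fz 13.6
0.03 8.41 s 0.0287 z 0.0523 along 0.49 lat -2.69 fz 14.77
0.05 8.96 s 0.0487 z 0.0523 along -0.15 lat -1.78 fz 13.61
0.075 9.61 s 0.0737 z 0.0523 along -0.33 lat -2.25 fz 13.76
0.1 10.26 s 0.0988 z 0.0523 along -0.93 lat -2.73 fz 14.1
0.115 10.71 s 0.114 z 0.0523 along -0.23 lat -1.33 fz 13.89
[(array([ 0.5341, -0.1555,  0.073 ]), 0.97)]
```

View pics/side2.png

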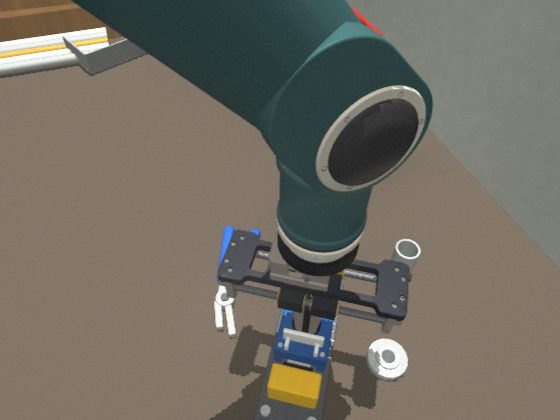

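The side view shows the carriage at about (302,338) with a small gap left before the yellow block at (294,385). The button is still fully down (z 52.3 mm). I'll continue in small steps until it hits the stop.

```bash
python3 - <<'E'
from h import *
z=.0505; F0=np.array([-.16,-.28,.5])
def rep(tag):
    s=env.sense(); f=np.array(s['wrist_force'])-F0; q=s['ee_pos'][:2]-B
    print(tag,round(s['t'],2),'s',round(q@u,4),'z',round(s['ee_pos'][2],4),'along',round(f[:2]@u,2),'lat',round(f[:2]@[-u[1],u[0]],2),'fz',round(f[2],2),flush=True)
    return f[:2]@u,f[2]
k=.115
while k<.150:
    k+=.002
    env.movel(P(k,z),R,rate=.03); a,fz=rep(round(k,3))
    if a<-18: break
p,d=viewer.read_camera('side'); cv2.imwrite('pics/side3.png',p[:,:,::-1])
p,d=viewer.read_camera('scene'); cv2.imwrite('pics/scene3.png',p[:,:,::-1])
E
```

```text
0.117 11.06 s 0.1153 z 0.0523 along -1.36 lat -1.6 fz 13.51
0.119 11.31 s 0.1171 z 0.0523 along -2.74 lat -0.93 fz 13.13
0.121 11.56 s 0.119 z 0.0523 along -3.21 lat -0.98 fz 13.09
0.123 11.81 s 0.121 z 0.0523 along -2.32 lat -1.24 fz 12.54
0.125 12.06 s 0.123 z 0.0523 along -1.86 lat -1.81 fz 13.31
0.127 12.31 s 0.1243 z 0.0523 along -4.1 lat -2.11 fz 12.99
0.129 12.56 s 0.125 z 0.0523 along -6.43 lat -1.62 fz 11.11
0.131 12.81 s 0.1265 z 0.0523 along -6.23 lat -0.68 fz 10.92
0.133 13.06 s 0.1284 z 0.0523 along -6.22 lat -0.41 fz 10.07
0.135 13.31 s 0.1303 z 0.0523 along -6.33 lat -0.48 fz 9.23
0.137 13.56 s 0.1305 z 0.0523 along -10.85 lat -0.23 fz 8.0
0.139 13.81 s 0.1306 z 0.0524 along -15.05 lat 0.45 fz 4.85
0.141 14.06 s 0.1307 z 0.0524 along -19.05 lat -0.1 fz 4.12
```

View pics/side3.png

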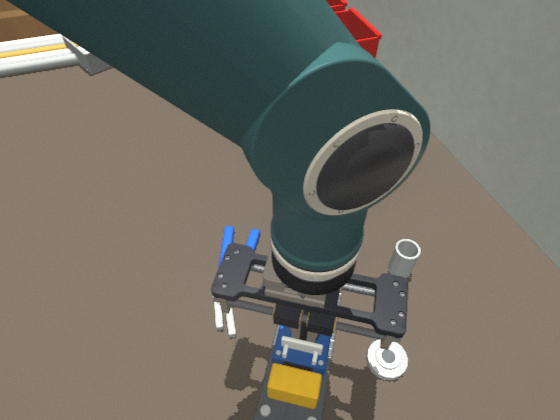

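View pics/scene3.png

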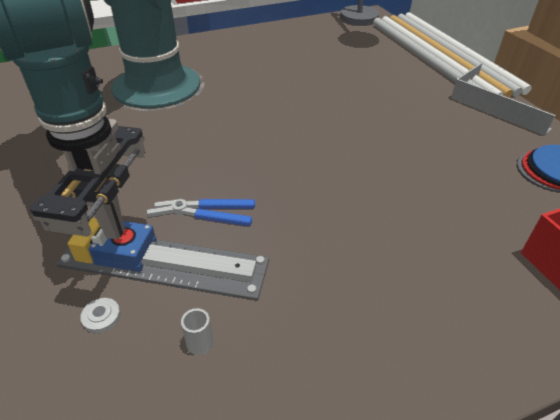

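Contact is firm: the carriage stopped at s≈0.124, which is 0.120 of travel. The fingertip then slid up to the plate, and the push force rose to 19 N with no further motion. Next I'll ease the push, lift to let the button pop up, and move clear.

```bash
python3 - <<'E'
from h import *
F0=np.array([-.16,-.28,.5])
def rep(tag):
    s=env.sense(); f=np.array(s['wrist_force'])-F0; q=s['ee_pos'][:2]-B
    print(tag,round(s['t'],2),'s',round(q@u,4),'z',round(s['ee_pos'][2],4),'along',round(f[:2]@u,2),'fz',round(f[2],2),flush=True)
env.movel(P(.136,.0505),R,rate=.03); rep('ease')
env.movel(P(.134,.056),R,rate=.03); rep('up')
env.movel(P(.132,.063),R,rate=.03); rep('up')
env.movel(P(.127,.064),R,rate=.03); rep('back')
env.movel(P(.125,.17),R,rate=.12); rep('clear')
env.reach(P(-.02,.28),R); rep('away')
for c in('side','scene'):
    p,d,W=cloud(c); cv2.imwrite(f'pics/{c}4.png',p[:,:,::-1])
    m=red(p,W,d)
    for n in('button_top','thumb_plate','end_stop'):
        print(c,n,[(np.round(r['at'],4),round(r['score'],2),'s',round((r['at'][:2]-B)@u,4)) for r in tip_of(c,n)[:1]])
    if m.sum()>20:
        Q=W[m]; Q=Q[Q[:,2]>np.percentile(Q[:,2],50)-.005]; print(c,'red',m.sum(),Q.mean(0),(Q.mean(0)[:2]-B)@u,np.percentile(Q[:,2],[50,95]))
E
```

```text
ease 14.47 s 0.1305 z 0.0523 along -9.38 fz 8.72
up 14.82 s 0.1305 z 0.057 along -6.1 fz 5.45
up 15.21 s 0.1306 z 0.0631 along -5.19 fz 1.53
back 15.53 s 0.128 z 0.0637 along 0.39 fz 0.33
clear 16.56 s 0.1253 z 0.1693 along 0.07 fz -1.04
away 17.32 s -0.018 z 0.2782 along -0.13 fz -1.15
side button_top [(array([ 0.539 , -0.1452,  0.0606]), 0.96, 's', np.float64(0.119))]
side thumb_plate [(array([ 0.526 , -0.1624,  0.0704]), 0.85, 's', np.float64(0.1405))]
side end_stop [(array([ 0.5171, -0.1833,  0.0372]), 0.93, 's', np.float64(0.1629))]
side red 453 [ 0.54052736 -0.14625378  0.06854077] 0.11904064381259086 [0.06088178 0.06246858]
scene button_top [(array([ 0.5437, -0.1467,  0.0594]), 0.67, 's', np.float64(0.1177))]
scene thumb_plate [(array([ 0.5307, -0.167 ,  0.0715]), 0.77, 's', np.float64(0.1418))]
scene end_stop [(array([ 0.5226, -0.1801,  0.0367]), 0.82, 's', np.float64(0.1571))]
scene red 268 [ 0.54532552 -0.14904968  0.0579284 ] 0.11870388938591389 [0.05821167 0.05969343]
```

View pics/side4.png

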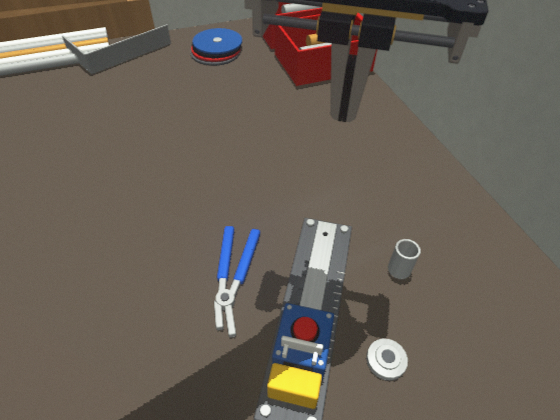

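View pics/scene4.png

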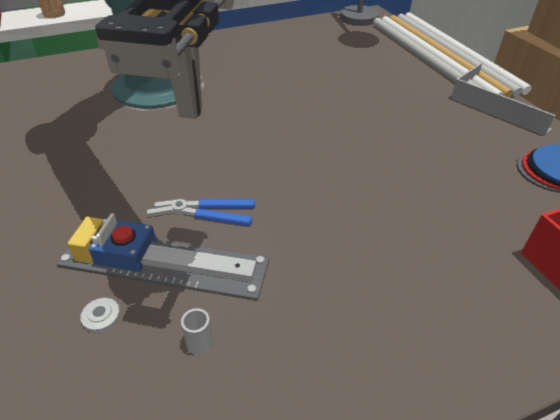

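Both views show the carriage against the yellow stop, at about (305,340) in side and (120,240) in scene. The button is up at its starting height, and the nut, tube and pliers have not moved.

```bash
python3 - <<'E'
from h import *
workorder.finish_job(); print(env.sense()['t'])
E
```

```text
the job is handed in; nothing more can be done
the job is handed in; nothing more can be done
```

The carriage is locked at its longest setting, fully against the yellow end stop, and I handed the job in at about 18 s of the 35 s allowed.

**What I did:** with the fingers shut, I pressed the button right down with the fingertips. I kept it down (tip height 52.3–52.4 mm) while sliding the carriage along the rail. I pushed on the thumb plate until the force reached about 19 N with no more movement. Then I eased off, lifted so the button popped up, and moved clear.

**Last checks:**
- **Travel:** the scene camera's button colour and depth points give about 119.5 mm of the 120 mm. The side camera gives about 118 mm, but its sample was less clean.
- **Button height:** it reads 58 mm in scene and 61 mm in side, the same as each camera read at the start, so it is up and locked.
- **Bystanders:** the nut, tube and pliers look unmoved in both views.
- **Robot:** the wrist force is near zero and the arm is well clear.

**Disagreements:**
- One early wrist-camera estimate put the button about 7 mm further back than the other cameras. I took it as an error, probably from the arm still settling or part of the button being hidden, and did not use it.
- The downward force fell to about 4 N at the hardest push, because the plate was carrying some of the load. The tip height showed the button was still fully down.

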